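Load capacitors into the test box, close it up and start the test

TASK

Put the capacitors on test: turn the red swing tab on the beige test box fully aside, lift out the dark cover plate and lay it flat on the blue mat, then stand every capacitor from the black mat upright on the floor of the well, between its ribs. Put the cover plate back flat in its frame, turn the tab back over its edge, and only then twist the grey spring-return test knob clockwise all the way to its stop and let it spring back. Leave the other things on the bench where they are.

Things in the scene. Friction and masses are not known exactly. Their poses are not given: they have to be found in the camera images.
- test_box: Fixed beige test box, flat deck 76 mm high. Origin: on the bench, below the centre of the well; z up. It spans x -115 to +90, y -97.5 to +190 mm in this frame. The open well is 124 mm (x) by 150 mm (y), centred on the origin. Red tab near its -x edge (pin at x -90, y 0), grey knob at x 0, y 140 mm.
- well_floor (a point): Centre of the well's floor, 12 mm above the bench; axes as the box. Two black ribs along x, 3 mm thick and 12 mm high, at y -25 and +25 mm, split the well into three bays, at least 47 mm (y) by 124 mm (x), centred at y -50, 0 and +50 mm.
- frame_seat (a point): Centre of the cover plate's seat, 68 mm above the bench, over the well's centre; axes as the box. A ledge at this height round the well carries the plate, in a recess (the frame) 141 mm (x) by 167 mm (y) whose rim, the deck, is 8 mm higher.
- tab (a joint): Red swing tab, turning on a vertical pin on the deck. Blade 46 by 14 by 6 mm, underside 2 mm over the deck. Rad: 0 = blade points along the box's +x, its end overlapping the cover plate by 12 mm; grows anticlockwise seen from above to a stop at 1.5 (fully aside; clear of the plate from 1.2). Lower stop -0.25. Starts near 0. Light friction (0.04 N m); stays where it is left.
- tab_grip (a point): On the tab's pin axis, 100 mm above the bench, in the upright fin along the blade: pinch the fin here across its 10 mm and turn. Fin 42 mm long (13 mm behind the pin to 29 mm ahead), top 110 mm above the bench. x along the fin towards the blade's end (turns with the tab), y across it.
- test_knob (a joint): Grey knob on the deck, vertical axis. Rad: 0 = at rest, grip bar along the box's x; grows as it is turned clockwise seen from above, to a hard stop at 1.2. A light spring (about 0.14 N m at the stop) returns it to 0 when let go.
- knob_grip (a point): On the knob's axis, in its grip bar, 102 mm above the bench. Bar 46 mm long, 12 mm thick, 28 mm high, top 114 mm above the bench. x along the bar (turns with the knob), y across it.
- cover: Dark steel-grey plate, 136 mm (x) by 162 mm (y) by 6 mm, 0.2 to 0.33 kg; 2.5 mm to spare each side in its frame, where it starts with its axes along the box's. Origin: centre of its underside. Yellow bridge handle along its y over the centre: bar 74 mm long, 12 mm wide, 26 to 40 mm above the underside, a post 10 mm long at each end. Either way round fits.
- cover_mat: Fixed blue mat, 190 by 200 by 3 mm, on the bench: the place for the cover plate. Origin: centre of its underside. It and the black mat may change places.
- parts_mat: Fixed black rubber mat, 190 by 200 by 3 mm, on which the capacitors stand at the start. Origin: centre of its underside.
- cap1: Capacitor: dark brown upright cylinder, 38 mm in diameter, 42 mm high, with a silver top and two small studs (4 mm) on it; 55 to 110 g. Origin: centre of its underside, z up along its axis. Two or three of the four are present.
- cap2: Capacitor: dark brown upright cylinder, 38 mm in diameter, 42 mm high, with a silver top and two small studs (4 mm) on it; 55 to 110 g. Origin: centre of its underside, z up along its axis. Two or three of the four are present.
- cap3: Capacitor: dark brown upright cylinder, 38 mm in diameter, 42 mm high, with a silver top and two small studs (4 mm) on it; 55 to 110 g. Origin: centre of its underside, z up along its axis. Two or three of the four are present.
- cap4: Capacitor: dark brown upright cylinder, 38 mm in diameter, 42 mm high, with a silver top and two small studs (4 mm) on it; 55 to 110 g. Origin: centre of its underside, z up along its axis. Two or three of the four are present.
- multimeter: Bystander: yellow multimeter 170 by 82 by 36 mm; origin: centre of its underside.
- screwdriver: Bystander: blue-handled screwdriver lying along its x.
- inductor: Bystander: copper ring 56 mm across, 22 mm high; origin: centre of its underside.
- relay: Bystander: orange relay 28 by 36 by 30 mm; origin: centre of its underside.
- fuse_block: Bystander: white fuse block 70 by 30 by 30 mm; origin: centre of its underside.
- wrench: Bystander: wrench lying along its x.
Mind the look-alikes: they are no part of the job. Leave any purple look-alike of the cap3 alone. Of the things shaped like the cover, the steel one is meant.

How it is judged (in metres and radians):
On the way, in this order (a step that is already met when the one before it is completed fails the run):
1. the tab is turned fully aside (more than 1.1 rad) (value of joint tab above 1.1 rad), for 0.2 s.
2. the cover plate lies flat on the blue mat, let go (x of cover in the frame of cover_mat between -0.08 and 0.08 m and y of cover in the frame of cover_mat between -0.08 and 0.08 m and z of cover in the frame of cover_mat between -0.002 and 0.008 m and angle between cover's own z axis and vertical below 0.1 rad and contact force between cover and the fingers below 0.3 N), for 0.3 s.
3. every capacitor stands upright on the floor of the well (x of cap1 in the frame of test_box between -0.06 and 0.06 m and y of cap1 in the frame of test_box between -0.075 and 0.075 m and z of cap1 in the frame of test_box between 0.006 and 0.018 m and angle between each of cap1, cap2, cap3, cap4's own z axis and vertical below 0.2 rad and x of cap2 in the frame of test_box between -0.06 and 0.06 m and y of cap2 in the frame of test_box between -0.075 and 0.075 m and z of cap2 in the frame of test_box between 0.006 and 0.018 m and x of cap3 in the frame of test_box between -0.06 and 0.06 m and y of cap3 in the frame of test_box between -0.075 and 0.075 m and z of cap3 in the frame of test_box between 0.006 and 0.018 m and x of cap4 in the frame of test_box between -0.06 and 0.06 m and y of cap4 in the frame of test_box between -0.075 and 0.075 m and z of cap4 in the frame of test_box between 0.006 and 0.018 m and contact force between each of cap1, cap2, cap3, cap4 and the fingers below 0.3 N), for 0.3 s.
4. the cover plate is back flat in its frame, let go (x of cover in the frame of test_box between -0.006 and 0.006 m and y of cover in the frame of test_box between -0.006 and 0.006 m and z of cover in the frame of test_box between 0.064 and 0.0705 m and contact force between cover and the fingers below 0.3 N), for 0.3 s.
5. the tab is back over the cover's edge (x of cover in the frame of test_box between -0.006 and 0.006 m and y of cover in the frame of test_box between -0.006 and 0.006 m and z of cover in the frame of test_box between 0.064 and 0.0705 m and value of joint tab below 0.5 rad), for 0.2 s.
6. the test knob is twisted to its stop (all of step 5 and value of joint test_knob above 1.08 rad), for 0.1 s.
At the end, for the whole second after the job is handed in: Every capacitor present stands upright (within 0.2 rad) on the well's floor between the ribs; the cover plate lies in its frame (centre within 6 mm, underside 64 to 70.5 mm above the bench); the tab is within 0.5 rad of pointing over the cover; the knob is back below 0.12 rad (all of step 5 and x of cap1 in the frame of test_box between -0.06 and 0.06 m and y of cap1 in the frame of test_box between -0.075 and 0.075 m and z of cap1 in the frame of test_box between 0.006 and 0.018 m and angle between each of cap1, cap2, cap3, cap4's own z axis and vertical below 0.2 rad and x of cap2 in the frame of test_box between -0.06 and 0.06 m and y of cap2 in the frame of test_box between -0.075 and 0.075 m and z of cap2 in the frame of test_box between 0.006 and 0.018 m and x of cap3 in the frame of test_box between -0.06 and 0.06 m and y of cap3 in the frame of test_box between -0.075 and 0.075 m and z of cap3 in the frame of test_box between 0.006 and 0.018 m and x of cap4 in the frame of test_box between -0.06 and 0.06 m and y of cap4 in the frame of test_box between -0.075 and 0.075 m and z of cap4 in the frame of test_box between 0.006 and 0.018 m and value of joint test_knob below 0.12 rad and linear speed of cover below 0.02 m/s); the robot touches nothing.
It fails at once if the test knob is turned (over 0.5 rad) while the cover plate is not in its frame (value of joint test_knob above 0.5 rad and not (x of cover in the frame of test_box between -0.006 and 0.006 m and y of cover in the frame of test_box between -0.006 and 0.006 m and z of cover in the frame of test_box between 0.064 and 0.0705 m)).
It fails at once if a bystander is moved more than 30 mm (distance of any of multimeter, screwdriver, inductor, relay, fuse_block, wrench from where it was at the start of the episode above 0.03 m).
Of cap1, cap2, cap3, cap4 only 2 to 3 are there at a start; the rules pass over those that are not, and their reading is None.
At some moment in a run one of cap1, cap2, cap3, cap4 may be knocked a few centimetres aside while the robot is not near it.
It also fails if it takes over 210 s, if anything falls off the work surface, if the arm or the gripper's body presses on something with over 40 N, if the wrist force passes 120 N, or if a joint passes its speed limit or range.

ROBOT

A 6-joint arm with a two-finger parallel gripper is mounted at the origin on the work surface. World frame = base frame: x ahead of the robot, y to its left, z up, the work surface at z = 0. Lengths are in mm, angles in rad, forces in N, time in s.
With the tool pointing down it reaches from about 350 to 875 mm from the base axis. Payload 4.2 kg.
Tool frame: the origin (TCP) lies at the very end of the fingers, on their centre line; the grasp point (between the pads) lies 19 mm behind it (arm.pinch_z is the distance from the TCP to the grasp point, in mm); x points along the fingers, y is the direction in which the jaws open and shut, and the axes are right-handed (so a half turn about x gives the same grasp; the last joint's range is limited). The gripper opens to 85 mm and grips with 20 to 120 N. Pads are 22 mm wide; open, the fingers measure 114 mm over their backs; the gripper's body (76 mm by 85 mm) begins 54 mm behind the grasp point. The pads swing forward as they close: fully open they stand 13 mm farther back than shut.
Start: joints at [-1.036, 0.385, 0.008, 0, -1.194, -0.259], TCP at [170.214, -601.354, 231.312] pointing down, gripper open.
Joint ranges: [-3.14, 3.14], [-1.21, 2.06], [-1.07, 1.41], [-3.16, 2.05], [-2.99, -0.16], [-3.1, 3.1]. Speed limits (rad/s): [2.79, 2.79, 3.14, 3.14, 3.14, 3.14].

INTERFACE

Orientations are given as a unit quaternion [x, y, z, w].
In Python, from bench import arm gives the robot as it stands.
- The arm moves only by the tool drive_tool, never from a script. Its argument "motion" is a list of rows, each a list of 4 numbers: the shift along the tool's x, y, z in mm, then the turn about the tool's x in degrees. In form: [[dx, dy, dz, spin], ...]. A call has 1 to 10 rows; each row shifts and turns the commanded pose from where the row before left it, along the tool's axes as they then stand; what a row does not reach is not made up. A row lasts 1/12 s, in which the tool goes at most 41.7 mm and 7.16 degrees, less where a joint would pass 70% of its speed; a pose out of reach is approached as far as the arm can. A call with a gripper value outside its range is refused whole. "grip" is the finger opening in mm, from 0 to 85.4, set as the call begins (left out, the last holds). The fingers move at their own pace and stop on an object; the grip force is fixed at half the most. Time passes only in rows, so rows that do not move let the fingers close. It gives the time, the measured TCP pose, the force and the opening at its end, in the units of the state.
- arm.read_state(): the state, without advancing time (a new reading comes with each control period).
- arm.get_image(name): name is "side" or "top"; returns the picture (420x560x3 uint8, red, green, blue); there is no depth.
- arm.calibration(name): a dict with "K" (3x3 intrinsics, pixels), "distortion" ([k1, k2, p1, p2, k3] as OpenCV has them; the pictures are not rectified), "eye" and "attitude" of the camera in the world. Camera axes: x right, y up, looking along -z (the intrinsics and any distortion apply to the point x, -y, -z); pixel columns grow to the right and rows downward; lengths in mm; the calibration is good to about 2 mm. A picture is of the moment at which its call begins. calibration takes no time and is no camera call.
- arm.job_done(): hands the job in, once; it reports no verdict.
The state is a dict: "clock": time; "joints": joint angles; "joint_vel": joint speeds; "joint_efforts": joint torques, N m; "position": TCP position; "ee_rot": TCP orientation; "contact_force": force on the tool from outside, world axes, zero at the start; "wrist_torque": the same for the moment, N m; "gripper_width": finger opening in mm.
Only numpy, scipy, OpenCV 4.12 (cv2) and the standard library are available. Lean on these libraries where they do the work, as an engineer would, in place of code of your own. Each camera call takes 0.05 s, during which the arm holds its last target. There are 200 camera calls.

## Working session

There is one attempt and no reset: what is moved stays moved. The work goes in short steps, Python scripts to look and compute and a tool call to move; the robot and the scene stay as the last step left them, time stands still between calls to the robot, and variables do not carry over. Pictures are saved under pics/ and viewed, about 12 in all and at most 16, crops included, and the job is handed in when it is done.

Besides the shell and the picture viewer there is one more tool, called after ">>>" by a JSON object that holds its "fn" and its "kwargs". drive_tool: Moves the arm, as the interface text tells. Its arguments: {"type":"object","properties":{"motion":{"type":"array"},"grip":{"type":"number"}},"required":["motion"]}

```bash
mkdir -p pics; ls
cat > h.py <<'E'
import numpy as np, cv2
from scipy.spatial.transform import Rotation as R
from bench import arm
def save(name,fn,crop=None,scale=1):
    im=arm.get_image(name)[:,:,::-1].copy()
    cv2.imwrite('pics/raw_'+fn,im)
    if crop: x0,y0,x1,y1=crop; im=im[y0:y1,x0:x1]
    if scale!=1: im=cv2.resize(im,None,fx=scale,fy=scale,interpolation=cv2.INTER_CUBIC)
    cv2.imwrite('pics/'+fn,im)
def cam(name):
    c=arm.calibration(name); a=np.array(c['attitude'],float)
    M=a if a.shape==(3,3) else R.from_quat(a).as_matrix()
    return np.array(c['K']),np.array(c['distortion'],float),np.array(c['eye'],float),M
def p2w(name,uv,z):
    K,d,e,M=cam(name)
    n=cv2.undistortPoints(np.array(uv,float).reshape(-1,1,2),K,d).reshape(-1,2)
    r=np.c_[n[:,0],-n[:,1],-np.ones(len(n))]@M.T
    return e+r*((np.broadcast_to(z,len(n))-e[2])/r[:,2])[:,None]
def w2p(name,P):
    K,d,e,M=cam(name)
    q=(np.atleast_2d(P)-e)@M
    q=q*[1,-1,-1]
    return cv2.projectPoints(q.reshape(-1,1,3),np.zeros(3),np.zeros(3),K,d)[0].reshape(-1,2)
def st():
    s=arm.read_state(); m=R.from_quat(s['ee_rot']).as_matrix()
    print('t',s['clock'],'p',np.round(s['position'],1),'w',s['gripper_width'],'F',np.round(s['contact_force'],1)); print(np.round(m,3)); print(np.round(s['joints'],2)); return s,m
E
python3 - <<'E'
from h import *
st(); print(arm.calibration('top'),arm.calibration('side'))
save('top','top0.png',scale=1.42); save('side','side0.png',scale=1.42)
E
```

```text
pics
t 0.0 p [ 170.1 -600.8  230.2] w 85.09905518098903 F [ 0.9  1.  -0.2]
[[-0.001 -0.272  0.962]
 [ 0.002  0.962  0.272]
 [-1.     0.002 -0.   ]]
[-1.04  0.39  0.01 -0.   -1.19 -0.26]
{'K': array([[504.25637902,   0.        , 272.82995103],
       [  0.        , 504.25637902, 209.36938586],
       [  0.        ,   0.        ,   1.        ]]), 'distortion': array([-0.07790205,  0.        ,  0.        ,  0.        ,  0.        ]), 'eye': array([ 185.90554184,  -46.50481971, 1630.174157  ]), 'attitude': array([-0.07358686,  0.06162867,  0.71200854, -0.69557941])} {'K': array([[516.98136547,   0.        , 280.26790231],
       [  0.        , 516.98136547, 207.20488732],
       [  0.        ,   0.        ,   1.        ]]), 'distortion': array([-0.06465532,  0.        ,  0.        ,  0.        ,  0.        ]), 'eye': array([ 20.56779476, 981.2693293 , 826.07314232]), 'attitude': array([-0.10546067,  0.45645484,  0.8661492 , -0.17410511])}
```

View pics/top0.png

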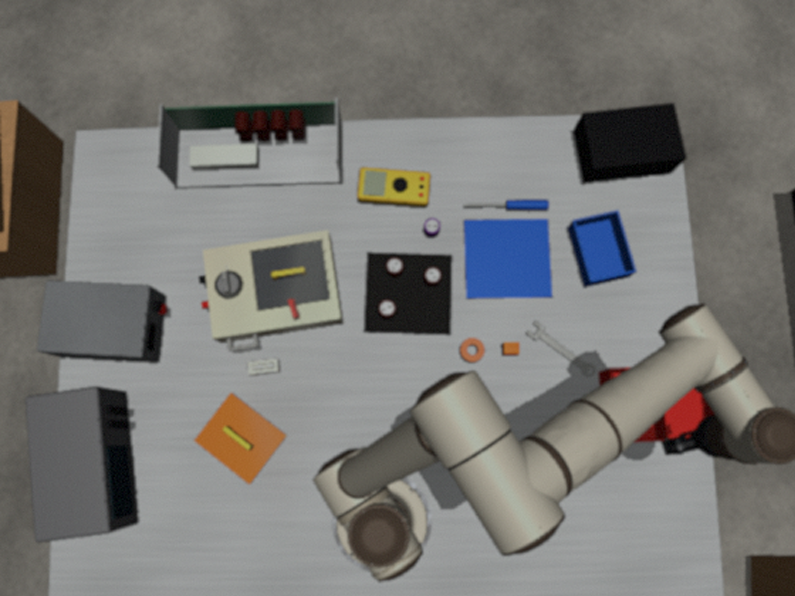

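View pics/side0.png

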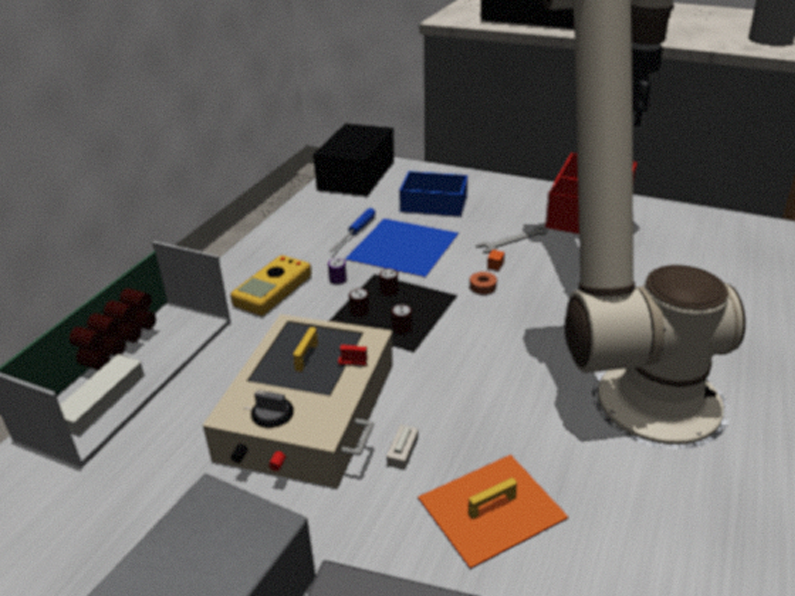

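The top view shows the box around (270,285), three caps on the black mat at (395,266), (432,275) and (387,308), and the blue mat at (508,258). The purple look-alike is at (432,227) and the orange plate is a decoy. I'll enlarge two areas to measure them.

Run:
```python
import cv2
im=cv2.imread('pics/raw_top0.png')
def c(x0,y0,x1,y1,s,f):
    o=cv2.resize(im[y0:y1,x0:x1],None,fx=s,fy=s,interpolation=cv2.INTER_CUBIC)
    cv2.imwrite(f,o)
c(138,158,248,243,7,'pics/box.png'); c(250,145,395,240,5.5,'pics/mats.png')
```

```text
(no output)
```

View pics/box.png

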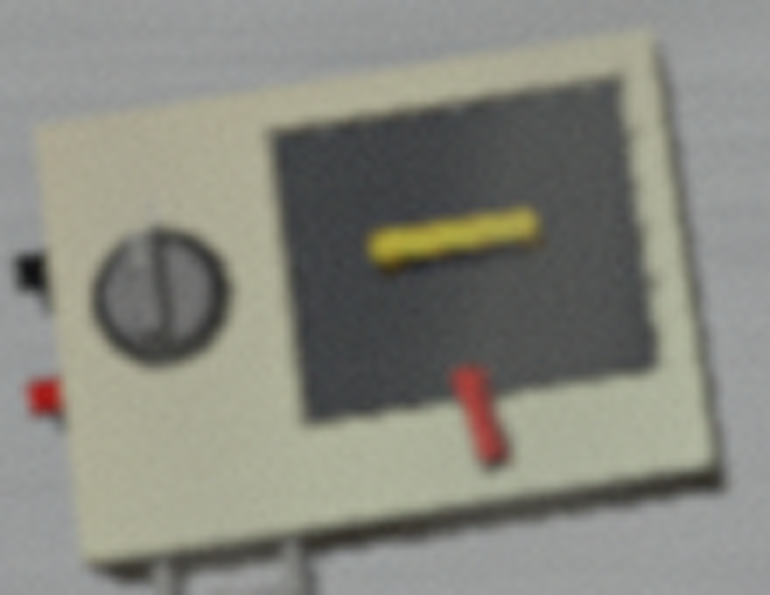

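View pics/mats.png

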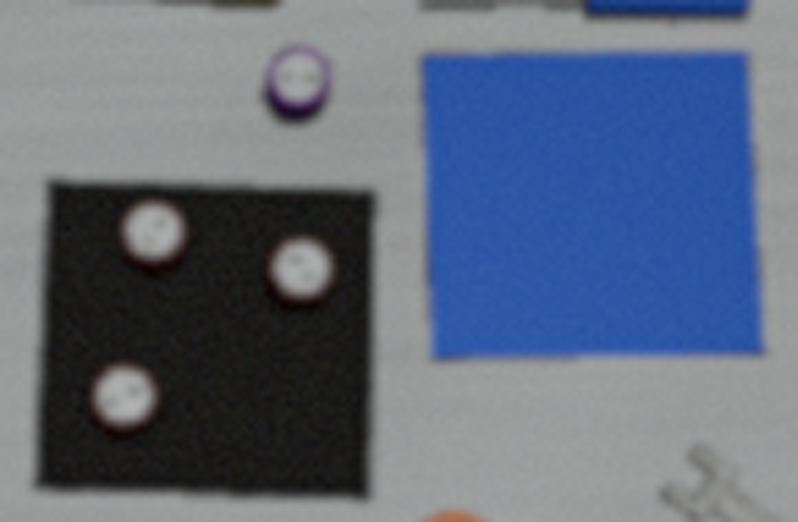

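Box crop: deck corners at (38,126), (655,34), (717,465) and (88,562); tab fin from (470,375) to (495,462). Mats crop: cap tops at (154,232), (302,268) and (125,396); blue mat corners at (424,54), (747,52), (763,354) and (434,358).

```bash
cat > m0.py <<'E'
from h import *
from scipy.optimize import least_squares
b=lambda p:[138,158]+(np.array(p,float)+.5)/7-.5
m=lambda p:[250,145]+(np.array(p,float)+.5)/5.5-.5
def fit(W,B):
    W=W[:,:2];B=np.array(B,float)
    f=lambda q:((R.from_euler('z',q[2]).as_matrix()[:2,:2]@B.T).T+q[:2]-W).ravel()
    r=least_squares(f,[600,0,0]);return r.x,np.abs(r.fun).max()
W=p2w('top',b([(38,126),(655,34),(717,465),(88,562)]),76); print(np.round(W,1))
q,e=fit(W,[(90,190),(90,-97.5),(-115,-97.5),(-115,190)]);print('box',q,e)
W=p2w('top',b([(272,130),(620,78),(658,368),(308,422)]),75);q2,e=fit(W,[(70,83),(70,-83),(-70,-83),(-70,83)]);print('cover',q2,e)
q=np.array([*(q[:2]+q2[:2])/2,(q[2]*2+q2[2])/3])
print('handle',p2w('top',b([(370,250),(538,225)]),108),'tabfin',p2w('top',b([(470,372),(495,462)]),110))
T=lambda x,y:q[:2]+R.from_euler('z',q[2]).as_matrix()[:2,:2]@[x,y]
print('q',q,'tab',T(-90,0),'knob',T(0,140))
W=p2w('top',m([(154,232),(302,268),(125,396)]),45);print('caps',W)
W=p2w('top',m([(424,54),(747,52),(763,354),(434,358)]),3);print('mat',W,W.mean(0))
# side check of handle ends etc.
for n,P in dict(handleC=[*T(0,0),108],tab=[*T(-90,0),110],knob=[*T(0,140),114]).items(): print(n,w2p('side',P)*1.42,w2p('top',P))
E
python3 m0.py
```

```text
[[608.8 391.7  76. ]
 [644.2 107.   76. ]
 [443.6  80.3  76. ]
 [406.3 363.3  76. ]]
box [5.44119154e+02 1.91327959e+02 1.30268781e-01] 1.7870474924816335
cover [5.46105252e+02 1.94444341e+02 1.28162864e-01] 3.371623022778948
handle [[538.77990419 231.38665508 108.        ]
 [548.17543896 156.38392899 108.        ]] tabfin [[482.04323762 186.13017502 110.        ]
 [441.61457529 174.96242701 110.        ]]
q [5.45112203e+02 1.92886150e+02 1.29566809e-01] tab [455.86658694 181.25773638] knob [527.02355984 331.71266387]
caps [[ 567.54125368  -39.88775882   45.        ]
 [ 543.64831896 -125.99907905   45.        ]
 [ 470.1424839   -20.76980294   45.        ]]
mat [[ 685.09867865 -207.11147511    3.        ]
 [ 681.54191201 -404.65070017    3.        ]
 [ 493.5613376  -401.86429016    3.        ]
 [ 496.08955528 -205.01120912    3.        ]] [ 589.07287089 -304.65941864    3.        ]
handleC [[304.29349286 340.5887488 ]] [[202.74450821 190.97927111]]
tab [[357.33231769 348.2789807 ]] [[206.25779437 219.04242488]]
knob [[267.70477574 394.59195559]] [[157.97431999 197.39796065]]
```

```bash
cat >> h.py <<'E'
def go(x,y,z,jaw=None,mod=np.pi):
    s,m=st(); j=np.arctan2(m[1,1],m[0,1]); d=0
    if jaw is not None: d=(jaw-j+mod/2)%mod-mod/2
    mm=R.from_euler('z',d).as_matrix()@m
    print('jaw',round(j,3),'spin deg',round(-np.degrees(d),1),'then shift',np.round(mm.T@(np.array([x,y,z])-s['position']),1))
E
python3 -c "
from h import *
go(455,180,88,1.84)"
```

```text
t 0.1 p [ 170.1 -600.9  230.4] w 85.40928861653653 F [-0.8  1.   0.1]
[[-0.001 -0.272  0.962]
 [ 0.002  0.962  0.272]
 [-1.     0.002 -0.   ]]
[-1.04  0.39  0.01 -0.   -1.19 -0.26]
jaw 1.846 spin deg 0.4 then shift [143.6 676.7 482.4]
```

>>> {"fn": "drive_tool", "kwargs": {"motion": [[0,20,30,0],[0,20,30,0],[0,20,30,0],[0,20,30,0],[0,20,30,0],[0,20,30,0],[0,20,30,0],[0,20,30,0],[0,20,30,0],[0,20,30,0]], "grip": 40}}

```text
clock: 0.93
position: [405.0, -325.5, 231.1]
ee_rot: [-0.097, 0.701, 0.097, 0.7]
contact_force: [0.6, -0.3, 0.4]
gripper_width: 39.9
```

>>> {"fn": "drive_tool", "kwargs": {"motion": [[0,34,13,0],[0,34,13,0],[0,34,13,0],[0,34,13,0],[0,34,13,0],[0,34,13,0],[0,34,13,0],[0,34,13,0],[0,34,13,0],[0,34,13,0]]}}

```text
clock: 1.77
position: [436.3, 37.1, 231.3]
ee_rot: [-0.097, 0.7, 0.097, 0.7]
contact_force: [1.0, -1.2, -0.3]
gripper_width: 40.0
```

>>> {"fn": "drive_tool", "kwargs": {"motion": [[0,34,13,0],[0,34,13,0],[0,34,13,0],[0,34,13,0],[0,0,0,0],[0,0,0,0],[0,0,0,0]]}}

```text
clock: 2.35
position: [449.4, 180.1, 230.8]
ee_rot: [-0.098, 0.701, 0.097, 0.7]
contact_force: [-1.0, -0.4, -0.1]
gripper_width: 40.1
```

```bash
python3 -c "
from h import *
go(455,180,88,1.84)"
```

```text
t 2.35 p [449.4 180.1 230.8] w 40.057421979288975 F [-1.  -0.4 -0.1]
[[-0.001 -0.273  0.962]
 [-0.001  0.962  0.273]
 [-1.    -0.001 -0.002]]
[ 0.72  0.14 -0.33 -0.   -1.1  -2.01]
jaw 1.847 spin deg 0.4 then shift [142.7  -1.5   5.6]
```

>>> {"fn": "drive_tool", "kwargs": {"motion": [[25,-1,5,0],[25,0,0,0],[25,0,0,0],[25,0,0,0],[20,0,0,0],[13,0,0,0],[10,0,0,0],[0,0,0,0],[0,0,0,0]]}}

```text
clock: 3.1
position: [454.9, 179.5, 88.3]
ee_rot: [-0.097, 0.701, 0.096, 0.7]
contact_force: [-0.7, 0.0, 1.3]
gripper_width: 40.0
```

>>> {"fn": "drive_tool", "kwargs": {"motion": [[0,0,0,0],[0,0,0,0],[0,0,0,0],[0,0,0,0],[0,0,0,0],[0,0,0,0],[0,0,0,0]], "grip": 0}}

```text
clock: 3.68
position: [455.7, 179.6, 89.6]
ee_rot: [-0.098, 0.7, 0.097, 0.701]
contact_force: [2.7, -5.8, 2.3]
gripper_width: 8.5
```

>>> {"fn": "drive_tool", "kwargs": {"motion": [[0,0,0,-6],[0,0,0,-6],[0,0,0,-6],[0,0,0,-6],[0,0,0,-6],[0,0,0,-6]]}}

```text
clock: 4.18
position: [455.7, 179.5, 89.6]
ee_rot: [-0.311, 0.635, 0.31, 0.635]
contact_force: [3.8, -6.0, 2.3]
gripper_width: 8.8
```

>>> {"fn": "drive_tool", "kwargs": {"motion": [[0,0,0,-6],[0,0,0,-6],[0,0,0,-6],[0,0,0,-6],[0,0,0,-6],[0,0,0,-5],[0,0,0,0],[0,0,0,0]]}}

```text
clock: 4.85
position: [455.8, 179.4, 89.6]
ee_rot: [-0.487, 0.514, 0.485, 0.513]
contact_force: [4.2, -7.4, 2.4]
gripper_width: 8.5
```

```bash
python3 -c "
from h import *
s,m=st();print(s['wrist_torque'])
save('side','s1.png',crop=(140,210,300,340),scale=4)"
```

```text
t 4.85 p [455.8 179.4  89.6] w 8.52418562672493 F [ 4.2 -7.4  2.4]
[[ 0.001 -0.998  0.055]
 [-0.002  0.055  0.998]
 [-1.    -0.001 -0.002]]
[ 0.71  0.32 -0.51  0.   -0.74 -0.77]
[-1.92646481 -0.91420526  0.04222581]
```

View pics/s1.png

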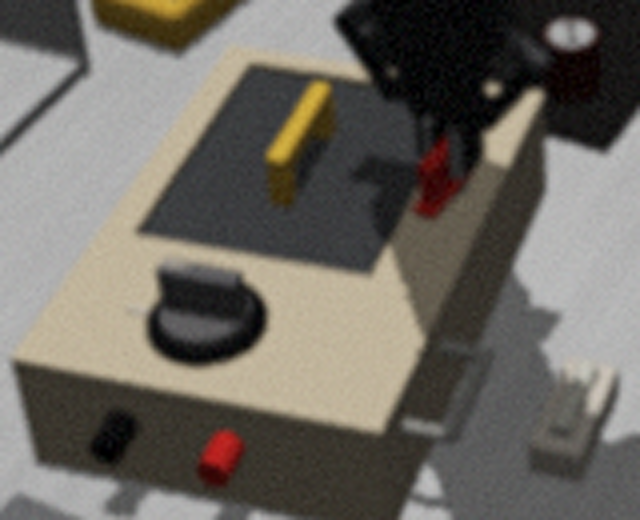

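The tab stands aside (fin along the box's y) and the handle is clear. I'll release and go to the handle.

>>> {"fn": "drive_tool", "kwargs": {"motion": [[0,0,0,0],[0,0,0,0],[0,0,0,0],[0,0,0,0],[-15,0,0,0],[-20,0,0,0],[-20,0,0,0],[0,0,0,0]], "grip": 40}}

```text
clock: 5.57
position: [457.2, 182.5, 147.2]
ee_rot: [-0.487, 0.511, 0.486, 0.516]
contact_force: [-0.3, 0.6, -0.4]
gripper_width: 40.1
```

```bash
python3 -c "
from h import *
go(544.3,193.5,82,.13)"
```

```text
t 5.5667 p [457.2 182.5 147.2] w 40.1335669804087 F [-0.3  0.6 -0.4]
[[ 0.007 -0.998  0.054]
 [ 0.004  0.054  0.999]
 [-1.    -0.007  0.005]]
[ 0.71  0.24 -0.44  0.   -0.88 -0.77]
jaw 3.087 spin deg -10.6 then shift [ 65.8 -87.4  -0.7]
```

>>> {"fn": "drive_tool", "kwargs": {"motion": [[0,0,0,-5.3],[0,0,0,-5.3],[0,-30,0,0],[0,-30,0,0],[0,-27,0,0],[20,0,0,0],[20,0,0,0],[15,0,0,0],[10,0,0,0],[0,0,0,0]]}}

```text
clock: 6.4
position: [539.7, 191.2, 75.5]
ee_rot: [-0.531, 0.469, 0.532, 0.465]
contact_force: [-0.1, -0.5, -0.1]
gripper_width: 40.0
```

```bash
python3 -c "
from h import *
go(544.3,193.5,82,.13)
save('side','s2.png',crop=(140,200,300,320),scale=4)"
```

```text
t 6.4 p [539.7 191.2  75.5] w 40.04416239809157 F [-0.1 -0.5 -0.1]
[[-0.005 -0.992 -0.128]
 [-0.003 -0.128  0.992]
 [-1.     0.005 -0.002]]
[ 0.62  0.46 -0.31 -0.   -0.8  -0.49]
jaw -3.013 spin deg -0.1 then shift [-6.5 -4.9  1.7]
```

View pics/s2.png

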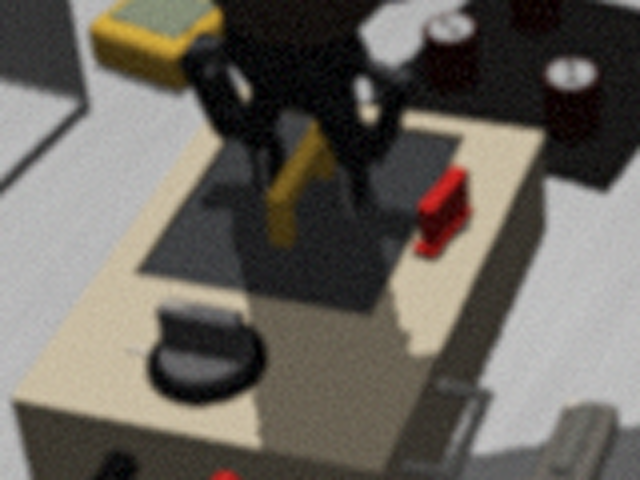

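The fingers straddle the handle and the tab is aside. I'll make a small correction, grip and lift.

>>> {"fn": "drive_tool", "kwargs": {"motion": [[-6,-5,1.5,0],[0,0,0,0],[0,0,0,0]]}}

```text
clock: 6.7
position: [547.3, 195.0, 86.1]
ee_rot: [0.532, -0.465, -0.531, -0.468]
contact_force: [0.5, 0.8, 1.0]
gripper_width: 40.4
```

>>> {"fn": "drive_tool", "kwargs": {"motion": [[0,0,0,0],[0,0,0,0],[0,0,0,0],[0,0,0,0],[0,0,0,0],[0,0,0,0],[0,0,0,0]], "grip": 0}}

```text
clock: 7.28
position: [546.2, 194.2, 84.9]
ee_rot: [0.531, -0.466, -0.531, -0.467]
contact_force: [-2.4, 0.2, 5.6]
gripper_width: 10.7
```

```bash
python3 -c "
from h import *
go(589,-304.7,120,.13)"
```

```text
t 7.2833 p [546.2 194.2  84.9] w 10.670954794849692 F [-2.4  0.2  5.6]
[[ 0.001 -0.992 -0.129]
 [ 0.    -0.129  0.992]
 [-1.    -0.001  0.   ]]
[ 0.62  0.45 -0.29  0.   -0.82 -0.49]
jaw -3.012 spin deg -0.0 then shift [ -35.1   22.2 -500.3]
```

>>> {"fn": "drive_tool", "kwargs": {"motion": [[-5,0,0,0],[-10,0,0,0],[-15,0,0,0],[-15,0,0,0],[-15,0,0,0],[0,0,0,0],[0,0,0,0]]}}

```text
clock: 7.87
position: [546.1, 194.2, 144.7]
ee_rot: [-0.531, 0.466, 0.531, 0.467]
contact_force: [-0.3, -0.1, -3.2]
gripper_width: 10.7
```

>>> {"fn": "drive_tool", "kwargs": {"motion": [[0,2,-15,0],[0,2,-25,0],[0,2,-30,0],[0,2,-30,0],[0,2,-30,0],[0,2,-30,0],[0,2,-30,0],[0,2,-30,0],[0,2,-30,0]]}}

```text
clock: 8.62
position: [558.9, -58.3, 142.8]
ee_rot: [-0.53, 0.468, 0.532, 0.466]
contact_force: [0.8, -0.4, -1.9]
gripper_width: 11.0
```

>>> {"fn": "drive_tool", "kwargs": {"motion": [[0,1,-30,0],[0,1,-30,0],[0,1,-30,0],[0,1,-30,0],[0,0,-30,0],[0,0,-30,0],[0,0,-30,0],[0,0,-25,0],[0,0,-15,0],[0,0,0,0]]}}

```text
clock: 9.45
position: [587.4, -307.6, 142.2]
ee_rot: [-0.529, 0.468, 0.531, 0.467]
contact_force: [-0.7, -0.1, -1.7]
gripper_width: 10.9
```

>>> {"fn": "drive_tool", "kwargs": {"motion": [[0,0,0,0],[0,0,0,0],[0,0,0,0]]}}

```text
clock: 9.7
position: [588.3, -303.4, 144.0]
ee_rot: [-0.531, 0.466, 0.532, 0.466]
contact_force: [0.8, 0.7, -1.4]
gripper_width: 10.7
```

```bash
python3 -c "
from h import *
go(589,-304.7,21,.13)"
```

```text
t 9.7 p [ 588.3 -303.4  144. ] w 10.724443164284304 F [ 0.8  0.7 -1.4]
[[-0.001 -0.992 -0.13 ]
 [ 0.001 -0.13   0.992]
 [-1.     0.001  0.001]]
[-0.23  0.51 -0.01 -0.   -1.05  0.36]
jaw -3.011 spin deg 0.0 then shift [123.   -0.6  -1.4]
```

>>> {"fn": "drive_tool", "kwargs": {"motion": [[20,0,0,0],[25,0,0,0],[25,0,0,0],[20,0,0,0],[15,0,0,0],[10,0,0,0],[5,0,0,0],[2,0,0,0],[0,0,0,0],[0,0,0,0]]}}

```text
clock: 10.53
position: [589.5, -304.6, 23.5]
ee_rot: [0.532, -0.466, -0.531, -0.467]
contact_force: [-0.2, -0.0, -2.5]
gripper_width: 10.8
```

>>> {"fn": "drive_tool", "kwargs": {"motion": [[1,0,0,0],[0.5,0,0,0],[0,0,0,0],[0,0,0,0]]}}

```text
clock: 10.87
position: [588.7, -304.7, 21.2]
ee_rot: [0.531, -0.467, -0.531, -0.467]
contact_force: [1.6, 0.5, -1.7]
gripper_width: 10.5
```

>>> {"fn": "drive_tool", "kwargs": {"motion": [[0,0,0,0],[0,0,0,0],[0,0,0,0],[0,0,0,0],[0,0,0,0]], "grip": 40}}

```text
clock: 11.28
position: [588.8, -304.7, 21.1]
ee_rot: [0.531, -0.467, -0.531, -0.467]
contact_force: [0.2, -0.9, 0.3]
gripper_width: 39.6
```

>>> {"fn": "drive_tool", "kwargs": {"motion": [[-20,0,0,0],[-30,0,0,0],[-30,0,0,0],[-30,0,0,0],[0,0,0,0],[0,0,0,0],[0,0,0,0]], "grip": 75}}

```text
clock: 11.87
position: [588.3, -304.3, 130.6]
ee_rot: [-0.531, 0.467, 0.531, 0.467]
contact_force: [-0.8, 0.1, 0.2]
gripper_width: 75.0
```

```bash
python3 -c "
from h import *
st()
save('top','t3.png',crop=(130,140,400,260),scale=2.9)
go(567.5,-39.9,14,.13)"
```

```text
t 11.8667 p [ 588.3 -304.3  130.6] w 74.96449356188857 F [-0.8  0.1  0.2]
[[-0.    -0.992 -0.129]
 [ 0.001 -0.129  0.992]
 [-1.     0.     0.001]]
[-0.23  0.53 -0.03 -0.   -1.02  0.36]
t 11.9167 p [ 587.9 -304.3  129.8] w 74.94161984926684 F [-0.1 -0.1 -1. ]
[[-0.002 -0.992 -0.129]
 [ 0.001 -0.129  0.992]
 [-1.     0.002  0.001]]
[-0.23  0.53 -0.03 -0.   -1.02  0.36]
jaw -3.013 spin deg -0.1 then shift [116.  -14.3 264.6]
```

View pics/t3.png

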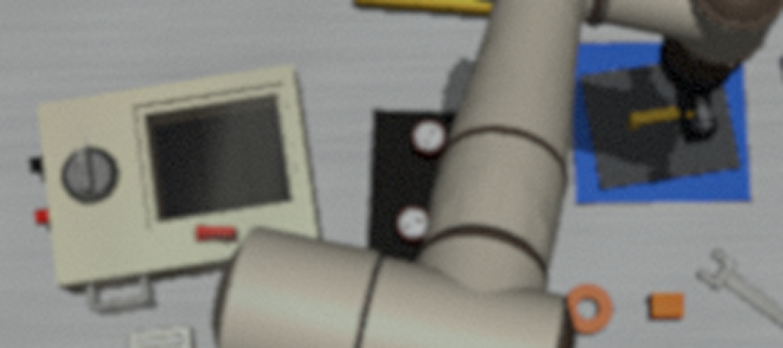

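The cover lies flat inside the blue mat; caps at (430,136) and (413,223) haven't moved. Next I'll fetch cap A.

>>> {"fn": "drive_tool", "kwargs": {"motion": [[0,-2,15,0],[0,-2,25,0],[0,-2,30,0],[0,-2,35,0],[0,-2,35,0],[0,-2,35,0],[0,-2,35,0],[0,0,30,0],[0,0,15,0],[0,0,9,0]]}}

```text
clock: 12.75
position: [567.4, -38.4, 129.8]
ee_rot: [-0.531, 0.466, 0.533, 0.465]
contact_force: [0.1, -0.4, 0.4]
gripper_width: 75.1
```

>>> {"fn": "drive_tool", "kwargs": {"motion": [[20,0,0,0],[25,0,0,0],[25,0,0,0],[20,0,0,0],[12,0,0,0],[8,0,0,0],[5,0,0,0],[0,0,0,0],[0,0,0,0],[0,0,0,0]]}}

```text
clock: 13.58
position: [569.2, -40.9, 16.7]
ee_rot: [0.532, -0.466, -0.531, -0.467]
contact_force: [0.4, 0.7, 0.7]
gripper_width: 75.0
```

>>> {"fn": "drive_tool", "kwargs": {"motion": [[0,0,0,0],[0,0,0,0],[0,0,0,0],[0,0,0,0],[0,0,0,0],[0,0,0,0],[0,0,0,0]], "grip": 0}}

```text
clock: 14.17
position: [569.2, -40.9, 16.7]
ee_rot: [0.532, -0.466, -0.531, -0.467]
contact_force: [-0.4, -0.4, 5.8]
gripper_width: 36.4
```

```bash
python3 -c "
from h import *
c=np.array([545,193]);
for y in(50,0,-50): print(c+R.from_euler('z',.13).as_matrix()[:2,:2]@[0,y])
go(538.5,242.6,130,.13)"
```

```text
[538.51829287 242.57809469]
[545. 193.]
[551.48170713 143.42190531]
t 14.1667 p [569.2 -40.9  16.7] w 36.357243187939304 F [-0.4 -0.4  5.8]
[[ 0.002 -0.992 -0.129]
 [ 0.    -0.129  0.992]
 [-1.    -0.002 -0.   ]]
[ 0.21  0.53 -0.37  0.   -0.66 -0.08]
jaw -3.012 spin deg -0.0 then shift [-113.3   -6.5  285.1]
```

>>> {"fn": "drive_tool", "kwargs": {"motion": [[-10,0,0,0],[-20,0,0,0],[-30,0,0,0],[-30,0,0,0],[-25,0,0,0],[0,0,20,0],[0,-1,30,0],[0,-1,35,0],[0,-1,35,0],[0,-1,35,0]]}}

```text
clock: 15.0
position: [551.7, 114.3, 131.0]
ee_rot: [-0.531, 0.467, 0.531, 0.467]
contact_force: [0.2, -0.5, -1.1]
gripper_width: 36.4
```

>>> {"fn": "drive_tool", "kwargs": {"motion": [[0,-1,35,0],[0,-1,35,0],[0,0,30,0],[0,0,20,0],[0,0,10,0],[0,0,0,0],[0,0,0,0],[0,0,0,0]]}}

```text
clock: 15.67
position: [537.5, 241.2, 130.6]
ee_rot: [-0.531, 0.467, 0.531, 0.467]
contact_force: [-0.2, 0.0, -0.5]
gripper_width: 36.5
```

```bash
python3 -c "
from h import *
W=p2w('top',[130,140]+(np.array([(148,114),(276,97),(290,199),(160,220)])+.5)/2.9-.5,68);print(W,W.mean(0))
go(538.5,242.6,26,.13)"
```

```text
[[596.05527321 270.68727549  68.        ]
 [611.51355904 128.22627392  68.        ]
 [496.03568723 113.22814834  68.        ]
 [476.26564754 255.78375128  68.        ]] [544.96754175 191.98136225  68.        ]
t 15.6667 p [537.5 241.2 130.6] w 36.48838630600987 F [-0.2  0.  -0.5]
[[-0.001 -0.992 -0.128]
 [-0.001 -0.128  0.992]
 [-1.     0.001 -0.   ]]
[ 0.7   0.41 -0.22 -0.   -0.94 -0.57]
jaw -3.014 spin deg -0.1 then shift [104.6  -1.2   1.3]
```

>>> {"fn": "drive_tool", "kwargs": {"motion": [[20,0,0,0],[25,0,0,0],[20,0,0,0],[15,0,0,0],[10,0,0,0],[6,0,0,0],[4,0,0,0],[2.5,0,0,0],[0,0,0,0],[0,0,0,0]]}}

```text
clock: 16.5
position: [538.2, 242.6, 29.0]
ee_rot: [0.531, -0.466, -0.531, -0.467]
contact_force: [0.3, 0.4, 0.2]
gripper_width: 36.7
```

>>> {"fn": "drive_tool", "kwargs": {"motion": [[1,0,0,0],[0,0,0,0],[0,0,0,0]]}}

```text
clock: 16.75
position: [537.9, 242.6, 27.7]
ee_rot: [0.531, -0.466, -0.531, -0.467]
contact_force: [0.9, 0.1, -1.0]
gripper_width: 36.8
```

>>> {"fn": "drive_tool", "kwargs": {"motion": [[0,0,0,0],[0,0,0,0],[0,0,0,0],[0,0,0,0]], "grip": 54}}

```text
clock: 17.08
position: [537.9, 242.5, 27.5]
ee_rot: [0.531, -0.467, -0.531, -0.467]
contact_force: [-0.2, -0.3, 0.1]
gripper_width: 53.8
```

>>> {"fn": "drive_tool", "kwargs": {"motion": [[-10,0,0,0],[-20,0,0,0],[-30,0,0,0],[-30,0,0,0],[-15,0,0,0],[0,0,0,0]]}}

```text
clock: 17.58
position: [540.2, 244.0, 137.9]
ee_rot: [0.532, -0.463, -0.53, -0.47]
contact_force: [0.0, 0.4, 0.9]
gripper_width: 54.0
```

```bash
python3 -c "
from h import *
st()
save('top','t4.png',crop=(130,140,370,250),scale=3.3)
go(470.1,-20.8,16.5,.13)
go(543.6,-126,16.5,.13)"
```

```text
t 17.5833 p [540.2 244.  137.9] w 54.02753445163699 F [0.  0.4 0.9]
[[ 0.008 -0.992 -0.13 ]
 [ 0.005 -0.13   0.992]
 [-1.    -0.009  0.004]]
[ 0.7   0.41 -0.21  0.   -0.94 -0.57]
t 17.6333 p [538.9 243.3 135.4] w 54.05205124197057 F [ 0.1 -0.3 -0.2]
[[ 0.005 -0.992 -0.129]
 [ 0.004 -0.129  0.992]
 [-1.    -0.005  0.003]]
[ 0.7   0.41 -0.21  0.   -0.94 -0.57]
jaw -3.012 spin deg -0.0 then shift [ 117.6  103.  -253.3]
t 17.6333 p [538.9 243.3 135.4] w 54.05205124197057 F [ 0.1 -0.3 -0.2]
[[ 0.005 -0.992 -0.129]
 [ 0.004 -0.129  0.992]
 [-1.    -0.005  0.003]]
[ 0.7   0.41 -0.21  0.   -0.94 -0.57]
jaw -3.012 spin deg -0.0 then shift [ 117.6   43.8 -367.1]
```

View pics/t4.png

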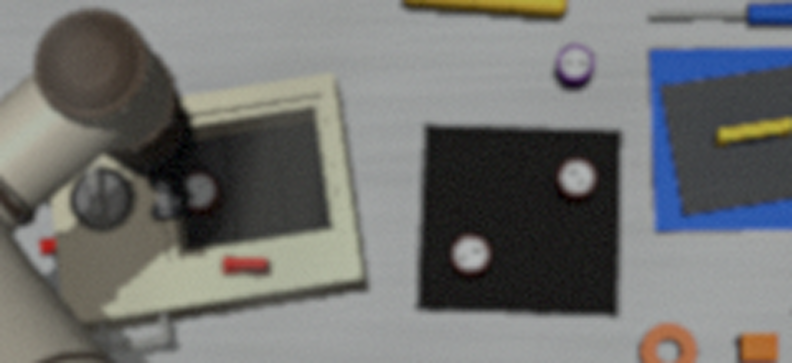

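Caps B (577,178) and C (470,254) haven't moved; cap A is in the well at (202,190). Cap C is next.

>>> {"fn": "drive_tool", "kwargs": {"motion": [[0,0,-20,0],[0,5,-30,0],[0,13,-33,0],[0,15,-35,0],[0,15,-35,0],[0,15,-35,0],[0,15,-30,0],[0,15,-20,0],[0,8,-10,0],[0,2,-5,0]], "grip": 75}}

```text
clock: 18.47
position: [466.2, -23.3, 131.7]
ee_rot: [-0.53, 0.468, 0.531, 0.467]
contact_force: [0.8, 0.1, -0.0]
gripper_width: 75.1
```

>>> {"fn": "drive_tool", "kwargs": {"motion": [[0,0,0,0],[0,0,0,0],[0,0,0,0]]}}

```text
clock: 18.72
position: [469.0, -20.8, 132.2]
ee_rot: [0.532, -0.466, -0.531, -0.466]
contact_force: [0.1, 0.4, -0.4]
gripper_width: 75.0
```

```bash
python3 -c "
from h import *
go(470.1,-20.8,16.5,.13)"
```

```text
t 18.7167 p [469.  -20.8 132.2] w 75.03987865317612 F [ 0.1  0.4 -0.4]
[[ 0.    -0.992 -0.13 ]
 [ 0.    -0.13   0.992]
 [-1.    -0.    -0.   ]]
[ 0.3   0.23 -0.5   0.   -0.84 -0.17]
jaw -3.011 spin deg 0.0 then shift [ 1.157e+02 -1.000e+00 -1.000e-01]
```

>>> {"fn": "drive_tool", "kwargs": {"motion": [[20,0,0,0],[25,0,0,0],[25,0,0,0],[20,0,0,0],[12,0,0,0],[8,0,0,0],[5,0,0,0],[1,0,0,0],[0,0,0,0],[0,0,0,0]]}}

```text
clock: 19.55
position: [468.9, -21.4, 17.0]
ee_rot: [0.532, -0.466, -0.531, -0.467]
contact_force: [-0.2, -0.4, 1.3]
gripper_width: 75.1
```

>>> {"fn": "drive_tool", "kwargs": {"motion": [[0,0,0,0],[0,0,0,0],[0,0,0,0],[0,0,0,0],[0,0,0,0],[0,0,0,0],[0,0,0,0]], "grip": 0}}

```text
clock: 20.13
position: [468.8, -21.6, 17.2]
ee_rot: [0.532, -0.466, -0.531, -0.467]
contact_force: [0.2, 1.7, 6.4]
gripper_width: 36.7
```

>>> {"fn": "drive_tool", "kwargs": {"motion": [[-10,0,0,0],[-20,0,0,0],[-30,0,0,0],[-30,0,0,0],[-20,-5,5,0],[-5,-15,20,0],[0,-20,30,0],[0,-20,35,0],[0,-20,35,0],[0,-15,35,0]]}}

```text
clock: 20.97
position: [542.6, 150.8, 131.4]
ee_rot: [0.531, -0.467, -0.531, -0.467]
contact_force: [0.8, -0.4, -1.2]
gripper_width: 36.8
```

>>> {"fn": "drive_tool", "kwargs": {"motion": [[0,-8,25,0],[0,0,15,0],[0,0,2,0],[0,0,0,0],[0,0,0,0],[0,0,0,0]]}}

```text
clock: 21.47
position: [543.8, 190.6, 131.3]
ee_rot: [-0.531, 0.467, 0.531, 0.467]
contact_force: [-0.0, 0.1, -0.4]
gripper_width: 36.4
```

```bash
python3 -c "
from h import *
go(545,192.5,27,.13)"
```

```text
t 21.4667 p [543.8 190.6 131.3] w 36.360491568385015 F [-0.   0.1 -0.4]
[[-0.001 -0.992 -0.128]
 [-0.    -0.128  0.992]
 [-1.     0.001 -0.   ]]
[ 0.62  0.39 -0.25 -0.   -0.93 -0.49]
jaw -3.014 spin deg -0.1 then shift [104.3  -1.5   1.8]
```

>>> {"fn": "drive_tool", "kwargs": {"motion": [[20,-1,1,0],[25,0,0,0],[20,0,0,0],[15,0,0,0],[10,0,0,0],[6,0,0,0],[4,0,0,0],[3,0,0,0],[0,0,0,0],[0,0,0,0]]}}

```text
clock: 22.3
position: [545.6, 193.2, 29.0]
ee_rot: [0.531, -0.466, -0.531, -0.467]
contact_force: [0.3, 0.1, -1.0]
gripper_width: 35.9
```

>>> {"fn": "drive_tool", "kwargs": {"motion": [[1,0,0,0],[0,0,0,0],[0,0,0,0]]}}

```text
clock: 22.55
position: [545.3, 193.2, 27.7]
ee_rot: [0.531, -0.466, -0.531, -0.467]
contact_force: [0.5, 0.2, -0.7]
gripper_width: 36.4
```

>>> {"fn": "drive_tool", "kwargs": {"motion": [[0,0,0,0],[0,0,0,0],[0,0,0,0],[0,0,0,0]], "grip": 54}}

```text
clock: 22.88
position: [545.3, 193.0, 27.5]
ee_rot: [0.531, -0.467, -0.531, -0.467]
contact_force: [-0.2, -0.3, -0.3]
gripper_width: 53.9
```

>>> {"fn": "drive_tool", "kwargs": {"motion": [[-10,0,0,0],[-20,0,0,0],[-30,0,0,0],[-30,0,0,0],[-15,0,0,0],[0,0,0,0],[0,0,0,0]]}}

```text
clock: 23.47
position: [545.5, 193.3, 134.0]
ee_rot: [0.531, -0.466, -0.531, -0.468]
contact_force: [-0.0, 0.5, -0.6]
gripper_width: 54.2
```

```bash
python3 -c "
from h import *
im=arm.get_image('top');m=(im.min(2)>110)[180:230,255:330]
n,l,s,c=cv2.connectedComponentsWithStats(m.astype('uint8'))
print([(a[4],np.round(b+[255,180],1)) for a,b in zip(s,c) if 20<a[4]<400])
go(543.6,-126,16.5,.13)"
```

```text
[(np.int32(117), array([255.8, 201.2])), (np.int32(71), array([304.5, 193.2]))]
t 23.5167 p [544.8 192.8 132.5] w 54.31344976957553 F [-0.8  0.2 -0.5]
[[-0.    -0.992 -0.129]
 [ 0.    -0.129  0.992]
 [-1.     0.     0.   ]]
[ 0.62  0.39 -0.25 -0.   -0.93 -0.49]
jaw -3.013 spin deg -0.1 then shift [ 115.9   42.5 -316.1]
```

>>> {"fn": "drive_tool", "kwargs": {"motion": [[0,0,-25,0],[0,0,-35,0],[0,6,-38,0],[0,6,-38,0],[0,6,-38,0],[0,6,-38,0],[0,6,-38,0],[0,6,-35,0],[0,6,-21,0],[0,0,-10,0]], "grip": 75}}

```text
clock: 24.35
position: [542.1, -128.5, 130.6]
ee_rot: [-0.529, 0.469, 0.532, 0.467]
contact_force: [0.4, 0.4, -0.5]
gripper_width: 75.1
```

>>> {"fn": "drive_tool", "kwargs": {"motion": [[20,0,0,0],[25,0,0,0],[25,0,0,0],[20,0,0,0],[12,0,0,0],[8,0,0,0],[5,0,0,0],[1,0,0,0],[0,0,0,0],[0,0,0,0]]}}

```text
clock: 25.18
position: [544.9, -125.7, 17.1]
ee_rot: [0.532, -0.466, -0.531, -0.467]
contact_force: [-0.7, 0.5, -0.3]
gripper_width: 75.3
```

>>> {"fn": "drive_tool", "kwargs": {"motion": [[0,0,0,0],[0,0,0,0],[0,0,0,0],[0,0,0,0],[0,0,0,0],[0,0,0,0],[0,0,0,0]], "grip": 0}}

```text
clock: 25.77
position: [544.9, -125.8, 17.2]
ee_rot: [0.532, -0.466, -0.531, -0.467]
contact_force: [-0.2, 0.4, 5.5]
gripper_width: 36.2
```

```bash
python3 -c "
from h import *
go(551.5,143,130,.13)"
```

```text
t 25.7667 p [ 544.9 -125.8   17.2] w 36.185995458601475 F [-0.2  0.4  5.5]
[[ 0.002 -0.992 -0.129]
 [-0.    -0.129  0.992]
 [-1.    -0.002 -0.   ]]
[ 0.06  0.52 -0.4   0.   -0.65  0.07]
jaw -3.012 spin deg -0.0 then shift [-112.8  -41.6  265.7]
```

>>> {"fn": "drive_tool", "kwargs": {"motion": [[-10,0,0,0],[-20,0,0,0],[-30,0,0,0],[-30,0,0,0],[-25,0,10,0],[0,-6,25,0],[0,-6,35,0],[0,-6,38,0],[0,-6,38,0],[0,-6,38,0]]}}

```text
clock: 26.6
position: [549.5, 61.9, 131.5]
ee_rot: [-0.531, 0.467, 0.531, 0.467]
contact_force: [0.7, 0.7, -1.0]
gripper_width: 36.6
```

>>> {"fn": "drive_tool", "kwargs": {"motion": [[0,-6,38,0],[0,-6,27,0],[0,0,13,0],[0,0,4,0],[0,0,0,0],[0,0,0,0],[0,0,0,0]]}}

```text
clock: 27.18
position: [551.3, 141.8, 131.2]
ee_rot: [-0.531, 0.467, 0.531, 0.467]
contact_force: [0.0, -0.1, -0.7]
gripper_width: 36.3
```

```bash
python3 -c "
from h import *
go(551.5,143,27,.13)"
```

```text
t 27.1833 p [551.3 141.8 131.2] w 36.279408730034795 F [ 0.  -0.1 -0.7]
[[-0.001 -0.992 -0.127]
 [-0.    -0.127  0.992]
 [-1.     0.001 -0.   ]]
[ 0.54  0.38 -0.27 -0.   -0.92 -0.41]
jaw -3.014 spin deg -0.2 then shift [104.2  -0.4   1.2]
```

>>> {"fn": "drive_tool", "kwargs": {"motion": [[20,0,0.5,0],[25,0,0,0],[20,0,0,0],[15,0,0,0],[10,0,0,0],[6,0,0,0],[4,0,0,0],[3,0,0,0],[0,0,0,0],[0,0,0,0]]}}

```text
clock: 28.02
position: [552.0, 144.0, 29.0]
ee_rot: [0.531, -0.466, -0.531, -0.467]
contact_force: [0.6, -0.6, -0.6]
gripper_width: 36.4
```

>>> {"fn": "drive_tool", "kwargs": {"motion": [[1,0,0,0],[0,0,0,0],[0,0,0,0]]}}

```text
clock: 28.27
position: [551.7, 144.1, 27.7]
ee_rot: [0.531, -0.466, -0.531, -0.467]
contact_force: [0.0, -0.4, -1.1]
gripper_width: 36.5
```

>>> {"fn": "drive_tool", "kwargs": {"motion": [[0,0,0,0],[0,0,0,0],[0,0,0,0],[0,0,0,0]], "grip": 54}}

```text
clock: 28.6
position: [551.7, 144.0, 27.5]
ee_rot: [0.531, -0.467, -0.531, -0.467]
contact_force: [0.2, -0.3, 1.2]
gripper_width: 54.3
```

>>> {"fn": "drive_tool", "kwargs": {"motion": [[-10,0,0,0],[-20,0,0,0],[-30,0,0,0],[-30,0,0,0],[-15,0,0,0],[0,0,-20,0],[0,0,-30,0],[0,0,-30,0],[0,0,-30,0],[0,0,-30,0]]}}

```text
clock: 29.43
position: [569.7, 3.9, 133.4]
ee_rot: [0.532, -0.466, -0.531, -0.467]
contact_force: [0.8, 0.8, -0.3]
gripper_width: 54.1
```

>>> {"fn": "drive_tool", "kwargs": {"motion": [[0,0,-30,0],[0,0,-30,0],[0,0,-30,0],[0,0,-30,0],[0,0,-30,0],[0,0,-30,0],[0,0,-20,0],[0,0,0,0],[0,0,0,0],[0,0,0,0]], "grip": 40}}

```text
clock: 30.27
position: [595.2, -193.0, 132.7]
ee_rot: [-0.531, 0.467, 0.531, 0.467]
contact_force: [-0.7, 0.3, 0.1]
gripper_width: 39.9
```

```bash
python3 -c "
from h import *
save('top','t5.png',crop=(138,158,248,243),scale=6)
go(588.8,-304.7,21,.13)"
```

```text
t 30.3167 p [ 595.2 -192.6  132.7] w 39.98214161733285 F [-0.2  0.3  0.2]
[[ 0.    -0.992 -0.13 ]
 [ 0.    -0.13   0.992]
 [-1.    -0.     0.   ]]
[-0.05  0.47 -0.12 -0.   -0.98  0.18]
jaw -3.012 spin deg -0.0 then shift [ 111.7   20.9 -110.4]
```

View pics/t5.png

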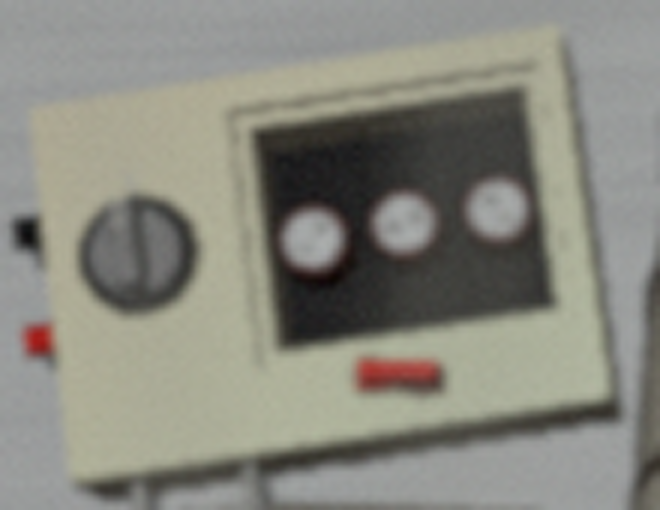

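Three caps stand in their bays at (314,240), (404,222) and (498,208), and the tab is still aside. Next I'll fetch the cover.

>>> {"fn": "drive_tool", "kwargs": {"motion": [[10,3,-15,0],[10,6,-30,0],[10,6,-30,0],[5,6,-20,0],[0,0,-10,0],[0,0,-5,0],[0,0,0,0],[0,0,0,0],[0,0,0,0]]}}

```text
clock: 31.07
position: [589.3, -303.8, 98.0]
ee_rot: [0.532, -0.466, -0.531, -0.466]
contact_force: [0.2, 0.8, -0.4]
gripper_width: 40.2
```

```bash
python3 -c "
from h import *
b=lambda p:[138,158]+(np.array(p,float)+.5)/6-.5
W=p2w('top',b([(314,240),(404,222),(498,208)]),54)
c=R.from_euler('z',-.13).as_matrix()
print('caps in box',np.round((W-[545,192.8,0])@c.T,1))
W=p2w('top',b([(255,130),(523,90),(553,303),(281,348)]),68);print('well',W.mean(0),np.round((W-[545,192.8,0])@c.T,1))
go(588.8,-304.7,21,.13)"
```

```text
caps in box [[ -1.3  50.5  54. ]
 [  1.    1.4  54. ]
 [  0.7 -49.6  54. ]]
well [545.34507843 192.837677    68.        ] [[ 60.2  72.7  68. ]
 [ 59.4 -72.6  68. ]
 [-58.2 -72.9  68. ]
 [-59.9  72.7  68. ]]
t 31.0667 p [ 589.3 -303.8   98. ] w 40.15802737079058 F [ 0.2  0.8 -0.4]
[[ 0.001 -0.991 -0.13 ]
 [-0.    -0.13   0.991]
 [-1.    -0.001 -0.   ]]
[-0.23  0.56 -0.06 -0.   -0.95  0.36]
jaw -3.011 spin deg 0.0 then shift [77.   0.7 -0.8]
```

>>> {"fn": "drive_tool", "kwargs": {"motion": [[15,0,-0.8,0],[20,0,0,0],[15,0,0,0],[12,0,0,0],[8,0,0,0],[5,0,0,0],[2,0,0,0],[0,0,0,0],[0,0,0,0],[0,0,0,0]]}}

```text
clock: 31.9
position: [589.4, -306.1, 21.2]
ee_rot: [0.532, -0.466, -0.531, -0.467]
contact_force: [-0.4, 0.4, -0.0]
gripper_width: 40.0
```

>>> {"fn": "drive_tool", "kwargs": {"motion": [[0,0,0,0],[0,0,0,0],[0,0,0,0],[0,0,0,0],[0,0,0,0],[0,0,0,0],[0,0,0,0]], "grip": 0}}

```text
clock: 32.48
position: [589.1, -306.0, 21.0]
ee_rot: [0.532, -0.467, -0.531, -0.467]
contact_force: [-0.8, -0.1, 5.2]
gripper_width: 11.0
```

>>> {"fn": "drive_tool", "kwargs": {"motion": [[-5,0,0,0],[-15,0,0,0],[-25,0,0,0],[-30,0,0,0],[-30,0,0,0],[-20,0,0,0],[0,0,0,0],[0,0,0,0]]}}

```text
clock: 33.15
position: [588.7, -305.6, 145.5]
ee_rot: [0.531, -0.466, -0.531, -0.467]
contact_force: [-0.0, 0.5, -2.8]
gripper_width: 11.0
```

```bash
python3 -c "
from h import *
go(546.2,194.2,86,.13)"
```

```text
t 33.15 p [ 588.7 -305.6  145.5] w 11.008263454189096 F [-0.   0.5 -2.8]
[[ 0.001 -0.992 -0.128]
 [ 0.001 -0.128  0.992]
 [-1.    -0.001  0.001]]
[-0.24  0.51 -0.01 -0.   -1.05  0.37]
jaw -3.013 spin deg -0.1 then shift [ 59.8 -22.6 501.1]
```

>>> {"fn": "drive_tool", "kwargs": {"motion": [[0,-2,15,0],[0,-2,25,0],[0,-2,30,0],[0,-2,30,0],[0,-2,30,0],[0,-2,30,0],[0,-2,30,0],[0,-2,30,0],[0,-2,30,0]]}}

```text
clock: 33.9
position: [572.3, -53.8, 142.6]
ee_rot: [-0.53, 0.468, 0.533, 0.466]
contact_force: [0.9, 0.2, -2.3]
gripper_width: 11.0
```

>>> {"fn": "drive_tool", "kwargs": {"motion": [[0,-1,30,0],[0,-1,30,0],[0,-1,30,0],[0,-1,30,0],[0,0,30,0],[0,0,30,0],[0,0,30,0],[0,0,25,0],[0,0,10,0],[0,0,5,0]]}}

```text
clock: 34.73
position: [544.5, 194.1, 143.1]
ee_rot: [-0.531, 0.468, 0.532, 0.465]
contact_force: [-0.3, -0.9, -2.7]
gripper_width: 10.6
```

>>> {"fn": "drive_tool", "kwargs": {"motion": [[0,0,0,0],[0,0,0,0],[0,0,0,0],[0,0,0,0]]}}

```text
clock: 35.07
position: [546.2, 191.6, 145.1]
ee_rot: [-0.531, 0.467, 0.531, 0.467]
contact_force: [-0.4, -0.3, -2.9]
gripper_width: 10.9
```

```bash
python3 -c "
from h import *
go(546.4,192.9,87,.13)"
```

```text
t 35.0667 p [546.2 191.6 145.1] w 10.859092775465411 F [-0.4 -0.3 -2.9]
[[-0.001 -0.992 -0.127]
 [-0.    -0.127  0.992]
 [-1.     0.001 -0.   ]]
[ 0.62  0.38 -0.23 -0.   -0.96 -0.49]
jaw -3.014 spin deg -0.1 then shift [58.1 -0.4  1.3]
```

>>> {"fn": "drive_tool", "kwargs": {"motion": [[15,-0.4,1.3,0],[20,0,0,0],[8,0,0,0],[4,0,0,0],[0,0,0,0],[0,0,0,0],[0,0,0,0],[0,0,0,0]]}}

```text
clock: 35.73
position: [547.0, 194.4, 99.3]
ee_rot: [0.531, -0.466, -0.531, -0.467]
contact_force: [0.2, -0.1, -2.1]
gripper_width: 10.7
```

```bash
python3 -c "
from h import *
go(546.4,192.9,87,.13)"
```

```text
t 35.7333 p [547.  194.4  99.3] w 10.669656004519958 F [ 0.2 -0.1 -2.1]
[[ 0.002 -0.992 -0.129]
 [ 0.001 -0.129  0.992]
 [-1.    -0.002  0.001]]
[ 0.62  0.44 -0.28  0.   -0.86 -0.49]
jaw -3.012 spin deg -0.0 then shift [12.3  0.8 -1.5]
```

>>> {"fn": "drive_tool", "kwargs": {"motion": [[2,0.5,-1,0],[2,0,0,0],[2,0,0,0],[0,0,0,0],[0,0,0,0],[0,0,0,0]]}}

```text
clock: 36.23
position: [546.1, 193.1, 92.3]
ee_rot: [0.531, -0.467, -0.531, -0.467]
contact_force: [-0.5, 0.7, -2.3]
gripper_width: 11.1
```

>>> {"fn": "drive_tool", "kwargs": {"motion": [[1.5,0,0,0],[1.5,0,0,0],[1.5,0,0,0],[0,0,0,0],[0,0,0,0],[0,0,0,0]]}}

```text
clock: 36.73
position: [546.1, 193.1, 87.8]
ee_rot: [0.531, -0.467, -0.531, -0.467]
contact_force: [-0.1, -0.0, -1.9]
gripper_width: 10.8
```

>>> {"fn": "drive_tool", "kwargs": {"motion": [[1.5,0,0,0],[1,0,0,0],[0,0,0,0],[0,0,0,0],[0,0,0,0]]}}

```text
clock: 37.15
position: [546.3, 193.2, 86.0]
ee_rot: [0.531, -0.466, -0.531, -0.467]
contact_force: [-1.9, -0.7, 3.4]
gripper_width: 10.6
```

>>> {"fn": "drive_tool", "kwargs": {"motion": [[0,0,0,0],[0,0,0,0],[0,0,0,0],[0,0,0,0],[0,0,0,0]], "grip": 40}}

```text
clock: 37.57
position: [546.1, 193.1, 85.1]
ee_rot: [-0.531, 0.467, 0.531, 0.467]
contact_force: [0.8, 0.5, 1.0]
gripper_width: 39.8
```

>>> {"fn": "drive_tool", "kwargs": {"motion": [[-10,0,0,0],[-20,0,0,0],[-25,0,0,0],[-5,0,0,0],[0,0,0,0],[0,0,0,0],[0,0,0,0]]}}

```text
clock: 38.15
position: [545.3, 192.8, 144.4]
ee_rot: [-0.531, 0.467, 0.531, 0.466]
contact_force: [-0.4, 0.2, -0.8]
gripper_width: 39.5
```

```bash
python3 -c "
from h import *
save('side','s6.png',crop=(140,200,300,340),scale=4)
go(456,180,91,3.088)"
```

```text
t 38.2 p [545.3 192.7 144.2] w 39.82450272556462 F [-0.9 -0.5 -0.4]
[[-0.002 -0.992 -0.129]
 [-0.001 -0.129  0.992]
 [-1.     0.002 -0.001]]
[ 0.62  0.38 -0.23 -0.   -0.96 -0.49]
jaw -3.013 spin deg 10.5 then shift [ 53.4  88.4 -17.4]
```

View pics/s6.png

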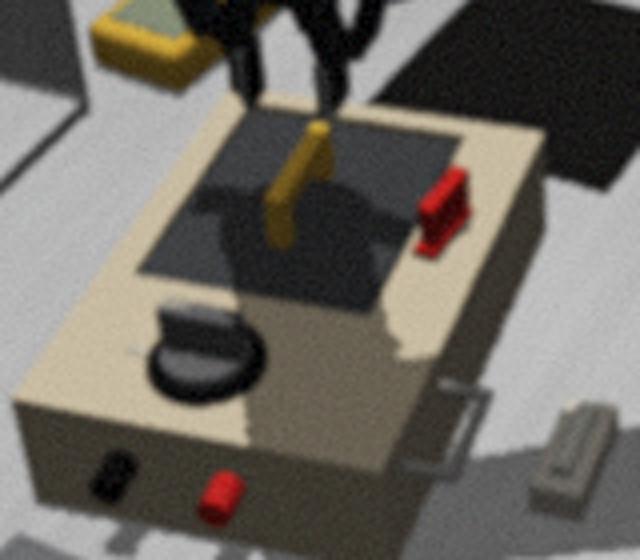

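The cover is flush in its frame. Now the tab.

>>> {"fn": "drive_tool", "kwargs": {"motion": [[0,0,0,5.2],[0,0,0,5.3],[0,15,-4,0],[0,28,-5,0],[0,28,-5,0],[0,12,-3,0],[0,5,0,0],[0,0,0,0],[0,0,0,0],[0,0,0,0]], "grip": 36}}

```text
clock: 39.03
position: [458.2, 181.3, 145.1]
ee_rot: [-0.486, 0.513, 0.486, 0.513]
contact_force: [0.7, 0.3, -0.3]
gripper_width: 35.9
```

```bash
python3 -c "
from h import *
go(455.5,179.5,90,3.088)"
```

```text
t 39.0333 p [458.2 181.3 145.1] w 35.86987648122836 F [ 0.7  0.3 -0.3]
[[ 0.    -0.999  0.054]
 [-0.     0.054  0.999]
 [-1.    -0.    -0.   ]]
[ 0.71  0.25 -0.43  0.   -0.89 -0.76]
jaw 3.087 spin deg -0.0 then shift [55.1  2.7 -1.9]
```

>>> {"fn": "drive_tool", "kwargs": {"motion": [[15,2.5,-1.5,0],[20,0,0,0],[12,0,0,0],[6,0,0,0],[2,0,0,0],[0,0,0,0],[0,0,0,0],[0,0,0,0]]}}

```text
clock: 39.7
position: [455.4, 179.9, 91.1]
ee_rot: [-0.486, 0.513, 0.486, 0.514]
contact_force: [0.4, -0.3, -0.0]
gripper_width: 36.3
```

>>> {"fn": "drive_tool", "kwargs": {"motion": [[0,0,0,0],[0,0,0,0],[0,0,0,0],[0,0,0,0],[0,0,0,0],[0,0,0,0],[0,0,0,0]], "grip": 0}}

```text
clock: 40.28
position: [455.8, 179.8, 91.1]
ee_rot: [-0.487, 0.512, 0.486, 0.514]
contact_force: [4.8, -3.7, 4.3]
gripper_width: 8.5
```

>>> {"fn": "drive_tool", "kwargs": {"motion": [[0,0,0,6],[0,0,0,6],[0,0,0,6],[0,0,0,6],[0,0,0,6],[0,0,0,6]]}}

```text
clock: 40.78
position: [456.0, 179.8, 91.1]
ee_rot: [-0.303, 0.638, 0.302, 0.64]
contact_force: [3.7, -3.2, 3.5]
gripper_width: 8.4
```

>>> {"fn": "drive_tool", "kwargs": {"motion": [[0,0,0,6],[0,0,0,6],[0,0,0,6],[0,0,0,6],[0,0,0,6],[0,0,0,6],[0,0,0,0],[0,0,0,0]]}}

```text
clock: 41.45
position: [456.1, 179.7, 91.1]
ee_rot: [-0.092, 0.7, 0.092, 0.702]
contact_force: [5.7, -4.3, 2.0]
gripper_width: 8.3
```

>>> {"fn": "drive_tool", "kwargs": {"motion": [[0,0,0,0],[0,0,0,0],[0,0,0,0],[0,0,0,0],[-15,0,0,0],[-20,0,0,0],[-25,0,0,0],[-10,0,0,0],[0,0,0,0]], "grip": 36}}

```text
clock: 42.2
position: [455.8, 180.6, 162.8]
ee_rot: [-0.091, 0.699, 0.093, 0.703]
contact_force: [0.3, 1.2, -0.6]
gripper_width: 36.0
```

```bash
python3 -c "
from h import *
c=np.array([545.2,192.8]);print(c+R.from_euler('z',.13).as_matrix()[:2,:2]@[0,140])
save('top','t7.png',crop=(138,158,248,243),scale=6)
go(527,331.6,86,.13+np.pi/2)"
```

```text
[527.05122003 331.61866512]
t 42.25 p [454.8 180.  161.1] w 36.11510050513223 F [-0.2 -0.6 -1.7]
[[ 0.001 -0.257  0.966]
 [ 0.002  0.966  0.257]
 [-1.     0.001  0.002]]
[ 0.71  0.22 -0.42 -0.   -0.93 -2.02]
jaw 1.831 spin deg 7.5 then shift [ 75.4 140.9  91.1]
```

View pics/t7.png

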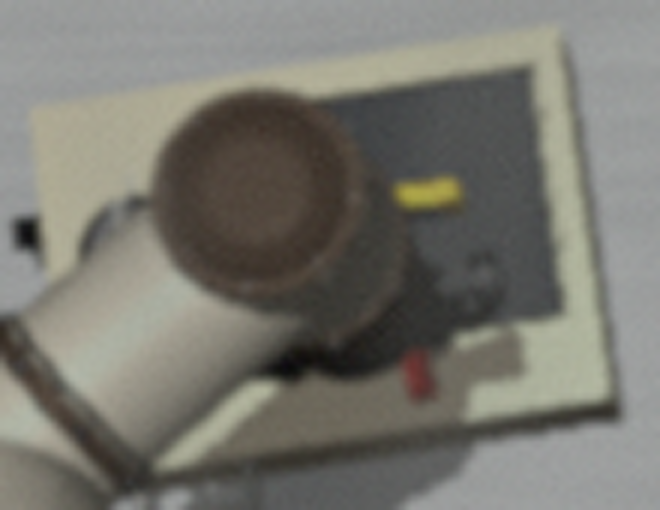

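The tab points over the plate again. To stay within wrist range, I'll flip the hand 180° before gripping the knob.

>>> {"fn": "drive_tool", "kwargs": {"motion": [[0,0,0,-6.5],[0,0,0,-6.5],[0,0,0,-6.5],[0,0,0,-6.5],[0,0,0,-6.5],[0,0,0,-6.5],[0,0,0,-6.5],[0,0,0,-6.5],[0,0,0,-6.5],[0,0,0,-6.5]]}}

```text
clock: 43.08
position: [453.6, 179.0, 158.5]
ee_rot: [-0.455, 0.542, 0.456, 0.54]
contact_force: [0.3, -0.1, 0.5]
gripper_width: 35.7
```

>>> {"fn": "drive_tool", "kwargs": {"motion": [[0,0,0,-6.5],[0,0,0,-6.5],[0,0,0,-6.5],[0,0,0,-6.5],[0,0,0,-6.5],[0,0,0,-6.5],[0,0,0,-6.5],[0,0,0,-6.5],[0,0,0,-6.5],[0,0,0,-6.5]]}}

```text
clock: 43.92
position: [453.6, 179.0, 158.5]
ee_rot: [-0.674, 0.212, 0.676, 0.21]
contact_force: [-0.3, 0.2, 0.0]
gripper_width: 36.0
```

>>> {"fn": "drive_tool", "kwargs": {"motion": [[0,0,0,-6.5],[0,0,0,-6.5],[0,0,0,-6.5],[0,0,0,-6.5],[0,0,0,-6.5],[0,0,0,-6.5],[0,0,0,-3.5],[0,0,0,0],[0,0,0,0]]}}

```text
clock: 44.67
position: [453.9, 179.1, 159.0]
ee_rot: [-0.705, -0.045, 0.707, -0.045]
contact_force: [0.0, -0.1, -0.6]
gripper_width: 35.7
```

>>> {"fn": "drive_tool", "kwargs": {"motion": [[0,-15,-10,0],[0,-30,-20,0],[0,-30,-20,0],[0,-30,-20,0],[0,-20,-13,0],[0,-11,-6,0],[0,-5,-2,0],[0,0,0,0],[0,0,0,0],[0,0,0,0]]}}

```text
clock: 45.5
position: [526.2, 330.0, 160.2]
ee_rot: [-0.705, -0.045, 0.706, -0.046]
contact_force: [-0.1, -0.5, -0.2]
gripper_width: 36.2
```

```bash
python3 -c "
from h import *
go(527,331.6,90,.13-np.pi/2)"
```

```text
t 45.5 p [526.2 330.  160.2] w 36.15556543878216 F [-0.1 -0.5 -0.2]
[[-0.001  0.128 -0.992]
 [-0.001 -0.992 -0.128]
 [-1.     0.001  0.001]]
[ 0.82  0.43 -0.1  -0.   -1.04  0.88]
jaw -1.443 spin deg -0.1 then shift [70.2 -1.5 -1.1]
```

>>> {"fn": "drive_tool", "kwargs": {"motion": [[15,-1,-1,0],[20,0,0,0],[15,0,0,0],[10,0,0,0],[6,0,0,0],[3,0,0,0],[0,0,0,0],[0,0,0,0],[0,0,0,0]]}}

```text
clock: 46.25
position: [528.2, 332.6, 92.3]
ee_rot: [0.706, 0.046, -0.705, 0.045]
contact_force: [-0.0, -0.5, -0.0]
gripper_width: 36.0
```

>>> {"fn": "drive_tool", "kwargs": {"motion": [[0,0,0,0],[0,0,0,0],[0,0,0,0],[0,0,0,0],[0,0,0,0],[0,0,0,0],[0,0,0,0]], "grip": 0}}

```text
clock: 46.83
position: [528.0, 330.7, 92.3]
ee_rot: [0.706, 0.045, -0.706, 0.046]
contact_force: [1.1, -5.5, 3.6]
gripper_width: 10.7
```

```bash
python3 -c "
from h import *
s,m=st();print(s['wrist_torque'])
save('side','s8.png',crop=(140,180,300,320),scale=4)"
```

```text
t 46.8333 p [528.  330.7  92.3] w 10.70783935998798 F [ 1.1 -5.5  3.6]
[[ 0.     0.129 -0.992]
 [-0.002 -0.992 -0.129]
 [-1.     0.002  0.   ]]
[ 0.82  0.51 -0.17  0.   -0.89  0.88]
[-1.39356266 -0.24752319  0.00719246]
```

View pics/s8.png

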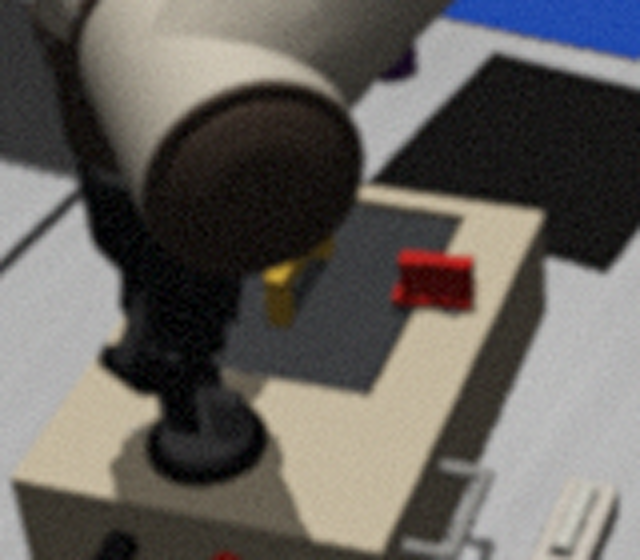

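The bar is gripped (reads 10.7, the usual ~1.4 under for 12 mm), the tab is over the plate and the cover is seated. Now I'll twist clockwise.

>>> {"fn": "drive_tool", "kwargs": {"motion": [[0,0,0,6],[0,0,0,6],[0,0,0,6],[0,0,0,6],[0,0,0,6],[0,0,0,6],[0,0,0,6],[0,0,0,6],[0,0,0,6],[0,0,0,6]]}}

```text
clock: 47.72
position: [527.5, 329.1, 92.3]
ee_rot: [0.633, -0.317, -0.633, -0.313]
contact_force: [0.3, -9.4, 6.3]
gripper_width: 10.4
```

>>> {"fn": "drive_tool", "kwargs": {"motion": [[0,0,0,4],[0,0,0,2],[0,0,0,1.5],[0,0,0,0],[0,0,0,0],[0,0,0,0]]}}

```text
clock: 48.22
position: [527.3, 329.0, 92.3]
ee_rot: [0.612, -0.356, -0.612, -0.352]
contact_force: [-0.4, -8.0, 5.9]
gripper_width: 10.7
```

```bash
python3 -c "
from h import *
s,m=st();print(s['wrist_torque'],np.arctan2(m[1,1],m[0,1]))"
```

```text
t 48.2167 p [527.3 329.   92.3] w 10.69827963801365 F [-0.4 -8.   5.9]
[[-0.002 -0.867 -0.499]
 [-0.005 -0.499  0.867]
 [-1.     0.004 -0.004]]
[ 0.82  0.51 -0.17  0.   -0.9  -0.3 ]
[-2.43076492  0.01459073  0.17212895] -2.619578521841935
```

>>> {"fn": "drive_tool", "kwargs": {"motion": [[0,0,0,2],[0,0,0,2],[0,0,0,2],[0,0,0,0],[0,0,0,0],[0,0,0,0]]}}

```text
clock: 48.72
position: [527.2, 328.9, 92.3]
ee_rot: [0.594, -0.387, -0.593, -0.382]
contact_force: [-0.3, -9.1, 6.7]
gripper_width: 10.5
```

```bash
python3 -c "
from h import *
s,m=st();print(s['wrist_torque'],np.arctan2(m[1,1],m[0,1]))"
```

```text
t 48.7167 p [527.2 328.9  92.3] w 10.51476281933132 F [-0.3 -9.1  6.7]
[[-0.002 -0.913 -0.409]
 [-0.007 -0.409  0.913]
 [-1.     0.005 -0.005]]
[ 0.82  0.51 -0.17  0.   -0.9  -0.4 ]
[-2.57767295 -0.01021192  1.05942653] -2.720267392845224
```

The torque jumped from 0.17 to 1.06 N m, so the knob is at its stop. I'll let it return and release.

>>> {"fn": "drive_tool", "kwargs": {"motion": [[0,0,0,-6],[0,0,0,-6],[0,0,0,-6],[0,0,0,-6],[0,0,0,-6],[0,0,0,-6],[0,0,0,-6],[0,0,0,-6],[0,0,0,-6],[0,0,0,-6]]}}

```text
clock: 49.55
position: [528.1, 330.3, 92.2]
ee_rot: [0.706, -0.037, -0.706, -0.035]
contact_force: [1.5, -6.1, 3.7]
gripper_width: 10.9
```

>>> {"fn": "drive_tool", "kwargs": {"motion": [[0,0,0,-6],[0,0,0,-4],[0,0,0,-1],[0,0,0,0],[0,0,0,0]]}}

```text
clock: 49.97
position: [528.1, 330.7, 92.3]
ee_rot: [0.706, 0.029, -0.706, 0.031]
contact_force: [1.1, -5.9, 4.0]
gripper_width: 10.8
```

>>> {"fn": "drive_tool", "kwargs": {"motion": [[0,0,0,0],[0,0,0,0],[0,0,0,0],[0,0,0,0],[0,0,0,0]], "grip": 50}}

```text
clock: 50.38
position: [527.6, 332.5, 91.3]
ee_rot: [0.706, 0.03, -0.706, 0.03]
contact_force: [-0.0, 1.2, 0.3]
gripper_width: 50.1
```

>>> {"fn": "drive_tool", "kwargs": {"motion": [[-10,0,0,0],[-20,0,0,0],[-30,0,0,0],[-30,0,0,0],[-30,0,0,0],[-10,0,0,0],[0,0,0,0]]}}

```text
clock: 50.97
position: [529.1, 333.5, 226.0]
ee_rot: [0.709, 0.032, -0.704, 0.029]
contact_force: [0.1, -0.6, -0.2]
gripper_width: 50.4
```

>>> {"fn": "drive_tool", "kwargs": {"motion": [[0,25,15,0],[0,35,20,0],[0,35,20,0],[0,35,20,0],[0,35,20,0],[0,35,20,0],[0,35,20,0],[0,35,20,0],[0,35,20,0],[0,20,10,0]]}}

```text
clock: 51.8
position: [367.5, -10.2, 220.0]
ee_rot: [-0.705, -0.03, 0.708, -0.03]
contact_force: [0.4, 0.1, -0.1]
gripper_width: 50.3
```

```bash
python3 -c "
from h import *
st()
save('top','t9.png',crop=(138,140,338,243),scale=3.9)"
```

```text
t 51.8 p [367.5 -10.2 220. ] w 50.30711329477962 F [ 0.4  0.1 -0.1]
[[-0.003  0.084 -0.996]
 [-0.    -0.996 -0.084]
 [-1.     0.     0.003]]
[ 0.42 -0.06 -0.57 -0.   -1.06  1.23]
```

View pics/t9.png

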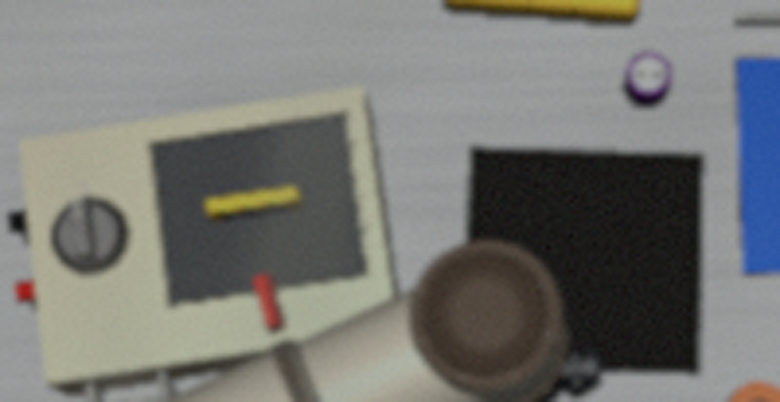

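The plate is flush in its frame, the tab is over its edge at (267,300), the knob bar is back along the box's x at (90,232), and the arm is clear.

>>> {"fn": "drive_tool", "kwargs": {"motion": [[0,0,0,0],[0,0,0,0],[0,0,0,0],[0,0,0,0]]}}

```text
clock: 52.18
position: [371.4, -6.7, 220.9]
ee_rot: [-0.706, -0.031, 0.707, -0.031]
contact_force: [0.2, 0.2, -0.1]
gripper_width: 49.7
```

```bash
python3 -c "
from h import *
st(); print(arm.job_done())"
```

```text
t 52.1833 p [371.4  -6.7 220.9] w 49.716565896291456 F [ 0.2  0.2 -0.1]
[[-0.001  0.087 -0.996]
 [-0.    -0.996 -0.087]
 [-1.     0.     0.001]]
[ 0.43 -0.06 -0.57 -0.   -1.06  1.23]
the job is handed in; nothing more can be done
None
```

The job is done and handed in at about 52 s of the 210 s allowed. I turned the tab aside, laid the cover on the blue mat and stood the three capacitors upright, one in each bay of the well. I then put the cover back, turned the tab over its edge, twisted the knob to its stop, brought it back and released it.

**Last checks:**
- **Capacitors:** before the cover went on, the image put them within about 1.5 mm of their bay centres.
- **Cover:** it went in without snagging and looks flush in its frame.
- **Tab:** in the last picture it points over the cover's edge.
- **Knob:** wrist torque jumped from 0.17 to 1.06 N m at the stop. In the last picture it is back at rest.
- **Arm:** it is clear of everything, with no contact force.

**Not fully confirmed:**
- **Return of the knob:** I turned it back in the grip before opening the fingers, so it did not spring back freely from the stop.
- **Bystanders:** I never measured them at the end, and most were out of view in the last picture. No contact forces suggested that anything had been hit.

No check failed or disagreed.

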